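Test the sprung flap of the narrow waste bin

ROBOT

A 6-joint arm with a two-finger parallel gripper is mounted at the origin on the work surface. World frame = base frame: x ahead of the robot, y to its left, z up, the work surface at z = 0. Lengths are in m, angles in rad, forces in N, time in s.
With the tool pointing down it reaches from about 0.35 to 0.775 m from the base axis. Payload 5.5 kg.
Tool frame: the origin (TCP) lies at the very end of the fingers, on their centre line; the grasp point (between the pads) lies env.hold_point_z behind it (env.hold_point_z is the distance from the TCP to the grasp point, in m); z points along the fingers, y is the line along which they close (so a half turn about z gives the same grasp; the last joint's range is limited). The gripper opens to 85 mm and grips with 20 to 120 N. Pads are 22 mm wide; open, the fingers measure 114 mm over their backs; the gripper's body (76 mm by 85 mm) begins 54 mm behind the grasp point. The pads swing forward as they close: fully open they stand 13 mm farther back than shut.
Start: joints at [1.082, 0.313, 0.046, 1.304, 0, 1.431], TCP at [0.197, 0.54, 0.231] pointing down, gripper open.
Joint ranges: [-2.76, 2.76], [-0.86, 1.69], [-1.03, 1.26], [-2.2, 2.34], [-1.47, 1.5], [-3.14, 3.14]. Speed limits (rad/s): [2.57, 2.57, 3.14, 3.14, 3.14, 3.14].

INTERFACE

Orientations are given as a unit quaternion [w, x, y, z].
In Python, from workcell import env gives the robot as it stands.
- The arm moves only by the tool carry_out, never from a script. Its argument "steps" is a list of rows, each a list of 3 entries, a list of its own where there are three numbers: the turn, a rotation vector about the tool's x, y, z in degrees, then the shift along the tool's x, y, z in cm, then the closure in counts, from 0 (fully open) to 255 (shut). A call has exactly 8 rows; each row is the pose to reach, as a shift and turn from the pose commanded when the call began, along the tool's axes at that moment; what a row does not reach only later rows make up. A row lasts 1/8 s, in which the tool goes at most 62.5 mm and 10.7 degrees, less where a joint would pass 70% of its speed; a pose out of reach is approached as far as the arm can. A call with a gripper value outside its range is refused whole. The fingers move at their own pace and stop on an object; "force" is the grip in N (left out, the last holds). Time passes only in rows, so rows that repeat a pose let the fingers close, or fill a call up. It gives the time, the measured TCP pose, the force, the opening and the grip force at its end, in the units of the state.
- env.get_state(): the state, without advancing time (a new reading comes with each control period).
- env.read_camera(name): name is "side" or "top" or "wrist"; returns (picture, depth): 384x512x3 uint8, red, green, blue; 384x512 float32, m along the optical axis (not along the pixel's ray), 0 where there is no reading.
- env.get_calibration(name): a dict with "fx", "fy", "cx", "cy" (pixels), "origin" and "orientation" of the camera in the world. Camera axes: x right, y up, looking along -z (the intrinsics and any distortion apply to the point x, -y, -z); pixel columns grow to the right and rows downward; lengths in m; the calibration is good to about 2 mm. A picture is of the moment at which its call begins: read the wrist's pose just before it. get_calibration takes no time and is no camera call; for the wrist camera it gives the pose at the moment of the call.
- env.hand_in(): hands the job in; it is judged then, once.
The state is a dict: "clock": time; "joint_pos": joint angles; "qvel": joint speeds; "tau": joint torques, N m; "tcp_pos": TCP position; "orientation": TCP orientation; "wrist_force": force on the tool from outside, world axes, zero at the start; "ft_torque": the same for the moment, N m; "finger_gap": finger opening in m; "grip_force": force on a finger pad.
Only numpy, scipy, OpenCV 4.12 (cv2) and the standard library are available. Lean on these libraries where they do the work, as an engineer would, in place of code of your own. Each camera call takes 0.05 s, during which the arm holds its last target. There are 200 camera calls.

TASK

Check that the flap of the narrow waste bin is not sticking: with your fingertips press it lightly about halfway in, hold it there for a good second, then withdraw and let it spring shut. Do not ram the flap against its stop, do not grasp, lift or shift the bin, and leave the wide bin, the salt shaker, the ladle and the plate untouched.

Things in the scene. Friction and masses are not known exactly. Their poses are not given: they have to be found in the camera images.
- bin_narrow: The narrow waste bin, grey plastic, 140 mm (x) by 110 mm (y), 200 mm high, 1.3 kg give or take 30 %, standing loose on the board. Origin: centre of its underside; z up. Its flat top, at 200 mm, is a rim 14 mm wide all round a white flap that lies flush in it. The flap is hinged along the bin's +x side and its free edge is on the -x side, which faces roughly towards the robot.
- flap_narrow (a joint): Angle of the narrow bin's flap in rad: 0 shut (flush with the rim), growing as the free edge goes down into the bin; stop at 0.9, so halfway is about 0.45. A spring shuts it: torque 0.07 N m at 0 plus 0.5 N m per rad, i.e. about 3.7 N pressing at the spot when halfway.
- narrow_flap_spot (a point): Point to press on the upper face of the narrow bin's flap, midway across its width, 30 mm in from the free edge and 80 mm from the hinge line; turns with the flap. The flap is 110 mm from hinge to free edge, 78 mm wide and 6 mm thick; below it the bin is empty.
- narrow_flap_hinge (a point): Middle of the narrow flap's hinge line, at the level of the flap's upper face (200 mm above the board). The hinge line is parallel to the bin's y axis.
- bin_wide: The wide waste bin, same make, 200 mm (x) by 190 mm (y) and also 200 mm high, with a flap 170 mm long and 158 mm wide. Origin: centre of its underside; z up. To be left untouched. It may stand on either side of the narrow one; its nearest part can be as close as 25 mm to it.
- flap_wide (a joint): Angle of the wide bin's flap in rad, 0 shut; must stay shut.
- shaker: Glass salt shaker with a steel twist top, 48 mm across, 86 mm high, standing between the robot and the bins. Origin: centre of its underside. Leave untouched.
- ladle: Steel ladle lying to the robot's left of the bins, its handle pointing back towards the robot's side of the board: bowl 86 mm across and 32 mm high, handle reaching 290 mm from the bowl's centre along its own x axis. Origin: under the bowl's centre. Leave untouched.
- plate: White enamel plate, 210 mm across, 22 mm high, lying on the board to the robot's right. Origin: centre of its underside. Leave untouched.
Not all that is in view belongs to the job. Leave any blue or yellow look-alike of the bin_narrow alone.

How it is judged:
On the way:
1. the fingertips hold the narrow bin's flap pressed in about halfway (0.28 to 0.62 rad) for 0.7 s (value of joint flap_narrow between 0.28 and 0.62 rad and contact force between the fingers and bin_narrow above 0.3 N), for 0.7 s.
At the end, for the whole second after the job is handed in: The narrow bin's flap has sprung shut (under 0.06 rad), that bin stands upright and at rest within 25 mm of where it was, and the wide bin (flap shut, under 0.06 rad), shaker, ladle and plate are within 15 mm of where they were (value of joint each of flap_narrow, flap_wide below 0.06 rad and distance of bin_narrow from where it was at the start of the episode below 0.025 m and angle between bin_narrow's own z axis and vertical below 0.05 rad and linear speed of bin_narrow below 0.02 m/s and distance of each of bin_wide, shaker, ladle, plate from where it was at the start of the episode below 0.015 m); the robot touches nothing.
It fails at once if the narrow bin's flap is rammed in to near its stop (over 0.75 rad) (value of joint flap_narrow above 0.75 rad).
It fails at once if the narrow bin is pressed harder than 20 N (contact force between any of the fingers, the arm and bin_narrow above 20 N).
It fails at once if the narrow bin is lifted, pushed along more than 25 mm or tipped (distance of bin_narrow from where it was at the start of the episode above 0.025 m or angle between bin_narrow's own z axis and vertical above 0.12 rad).
It fails at once if the wide bin or its flap is touched or moved (contact force between any of the fingers, the arm and bin_wide above 1 N or value of joint flap_wide above 0.08 rad or distance of bin_wide from where it was at the start of the episode above 0.015 m).
It fails at once if the salt shaker, ladle or plate is touched or moved (over 15 mm) (distance of any of shaker, ladle, plate from where it was at the start of the episode above 0.015 m or contact force between any of the fingers, the arm and shaker above 1 N or contact force between any of the fingers, the arm and ladle above 1 N or contact force between any of the fingers, the arm and plate above 1 N).
It also fails if it takes over 38 s, if anything falls off the work surface, if the arm or the gripper's body presses on something with over 40 N, if the wrist force passes 120 N, or if a joint passes its speed limit or range.

## Working session

There is one attempt and no reset: what is moved stays moved. The work goes in short steps, Python scripts to look and compute and a tool call to move; the robot and the scene stay as the last step left them, time stands still between calls to the robot, and variables do not carry over. Pictures are saved under pics/ and viewed, at most 10 in all, crops included, and the job is handed in when it is done.

Besides the shell and the picture viewer there is one more tool, called after "Emit:" as a command line: name --argument value ..., lists and objects as JSON in quotes. carry_out: Moves the arm, as the interface text tells. Its arguments: {"type":"object","properties":{"steps":{"type":"array","items":{"type":"array"}},"force":{"type":"number"}},"required":["steps"]}

```bash
mkdir -p pics
cat > h.py <<'E'
import numpy as np, cv2
from scipy.spatial.transform import Rotation as R
from workcell import env
def rot(q): return R.from_quat([q[1],q[2],q[3],q[0]]).as_matrix()
def cloud(d,c):
    v,u=np.mgrid[0:d.shape[0],0:d.shape[1]]
    p=np.stack([(u-c['cx'])/c['fx']*d,-(v-c['cy'])/c['fy']*d,-d],-1)
    return p@rot(c['orientation']).T+np.array(c['origin'])
def look(n):
    c=env.get_calibration(n); im,d=env.read_camera(n); return im,d,c,cloud(d,c)
E
python3 - <<'E'
from h import *
print(env.hold_point_z, env.get_state()['tcp_pos'],env.get_state()['orientation'])
ims=[]
for n in('top','side'):
    im,d,c,P=look(n); print({k:np.round(v,3) if k!='distortion' else v for k,v in c.items()}); np.savez(n+'.npz',im=im,d=d,P=P); ims.append(im)
    cv2.imwrite(f'pics/{n}0.png',im[...,::-1])
    m=(P[...,2]>.17)&(P[...,2]<.23)&(d>0)
    k,l,s,ce=cv2.connectedComponentsWithStats(m.astype(np.uint8))
    for i in range(1,k):
        if s[i,4]>200:
            q=P[l==i]; print(n,s[i],'med',np.median(q,0).round(3), cv2.minAreaRect(q[:,:2].astype(np.float32)*1000), im[l==i].mean(0).round())
E
```

```text
0.0187 [0.19630855 0.53992547 0.23041197] [-2.84680110e-04  1.73541329e-01  9.84826175e-01 -8.54600273e-04]
{'fx': np.float64(368.935), 'fy': np.float64(368.935), 'cx': np.float64(254.765), 'cy': np.float64(188.717), 'origin': array([ 0.328, -0.04 ,  1.281]), 'orientation': array([ 0.708,  0.064, -0.067, -0.7  ])}
top [ 201   75   53   54 1552] med [0.808 0.046 0.2  ] ((811.6185913085938, 46.154563903808594), (111.33802032470703, 142.95809936523438), 62.28614807128906) [214. 195. 111.]
top [ 136   92   43   48 1611] med [0.76  0.261 0.199] ((762.9426879882812, 261.9819030761719), (111.84159088134766, 142.09939575195312), 82.41582489013672) [131. 147. 181.]
top [ 246  146   81   83 4110] med [ 0.54  -0.137  0.2  ] ((542.8521118164062, -137.1434326171875), (190.1958770751953, 200.98988342285156), 70.91378784179688) [184. 180. 169.]
top [ 153  162   45   53 1695] med [0.532 0.194 0.2  ] ((532.5847778320312, 194.3296661376953), (141.9203643798828, 110.62190246582031), 13.440115928649902) [167. 164. 155.]
top [ 125  241   54   60 1935] med [0.29  0.249 0.199] ((292.62542724609375, 248.409
[... 638 characters left out ...]
de [ 303  138   56   58 1879] med [0.537 0.192 0.2  ] ((533.5004272460938, 194.0108642578125), (142.08384704589844, 112.11683654785156), 13.801984786987305) [137. 134. 126.]
side [ 173  147   82   80 4673] med [ 0.548 -0.138  0.2  ] ((543.2298583984375, -137.3373565673828), (190.60916137695312, 202.1041259765625), 70.80142974853516) [151. 146. 138.]
side [ 350  216   47   53 2187] med [0.766 0.26  0.2  ] ((764.366943359375, 261.8794860839844), (112.81607818603516, 140.5559539794922), 82.11976623535156) [122. 130. 150.]
side [ 268  240   57   65 2231] med [0.815 0.045 0.2  ] ((811.8951416015625, 45.932437896728516), (110.13465118408203, 141.31857299804688), 62.05712127685547) [181. 165. 115.]
```

View pics/top0.png

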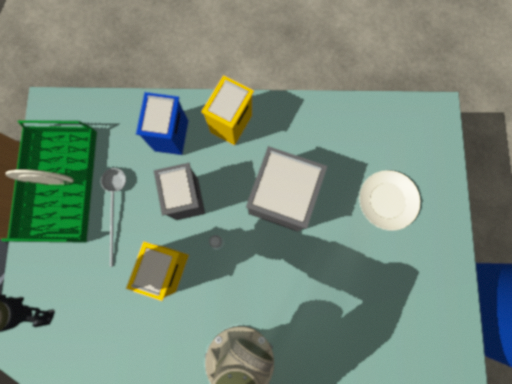

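```bash
cat >> h.py <<'E'
def rel(target,yaw_ty=None):
    s=env.get_state(); M=rot(s['orientation'])
    print('tcp',s['tcp_pos'].round(4) if hasattr(s['tcp_pos'],'round') else s['tcp_pos'],'shift cm',(M.T@(np.array(target)-s['tcp_pos'])*100).round(2))
    if yaw_ty is not None:
        y=np.radians(yaw_ty); ty=np.array([np.cos(y),np.sin(y),0]); z=np.array([0,0,-1.])
        print('turn deg',np.degrees(R.from_matrix(M.T@np.stack([np.cross(ty,z),ty,z],1)).as_rotvec()).round(2))
E
python3 - <<'E'
from h import *
c=np.array([.533,.194]);a=np.radians(13.5);x=np.array([np.cos(a),np.sin(a)])
print(c-.025*x)
rel([*(c-.025*x),.30],103.5); s=env.get_state(); print(s['clock'],s['finger_gap'])
E
```

```text
[0.50869075 0.18816387]
tcp [0.1963 0.54   0.2305] shift cm [-41.38 -22.4   -6.92]
turn deg [ -0.09  -0.04 -33.49]
0.1 0.08514612369331329
```

The top view shows the grey narrow bin at (180,190), the wide one at (288,188), the shaker at (216,242), the ladle at (113,180) and a yellow decoy at (157,270). The gripper is at about (25,313). I'll raise the tool, cross over and shut the fingers.

Emit:
carry_out --steps '[[[0,0,0],[0,0,-4],255],[[0,0,0],[-2,-1,-7],255],[[0,0,-4],[-6,-3.5,-7],255],[[0,0,-9],[-11,-6,-7],255],[[0,0,-14],[-16,-8.5,-7],255],[[0,0,-19],[-21,-11.5,-7],255],[[0,0,-24],[-26,-14,-7],255],[[0,0,-28],[-30,-16,-7],255]]'

```text
clock: 1.1
tcp_pos: [0.4248, 0.2857, 0.301]
orientation: [-0.0, -0.071, 0.998, -0.0]
wrist_force: [0.8, 0.5, 0.4]
finger_gap: 0.0003
grip_force: 0.0
```

Run:
```python
from h import *
rel([.5087,.1882,.30],103.5); s=env.get_state(); print(s['clock'],s['finger_gap'],np.round(s['joint_pos'],2))
```

```text
tcp [0.4248 0.2857 0.301 ] shift cm [ -6.93 -10.83   0.1 ]
turn deg [-0.01 -0.02 -5.41]
1.1 0.0002965640661101231 [ 0.44  0.18  0.04  1.43 -0.    0.29]
```

Emit:
carry_out --steps '[[[0,0,-2],[-1.5,-2.5,0],255],[[0,0,-4],[-3.5,-5.5,0],255],[[0,0,-5.4],[-5.5,-8.5,0],255],[[0,0,-5.4],[-6.9,-10.8,0],255],[[0,0,-5.4],[-6.9,-10.8,0],255],[[0,0,-5.4],[-6.9,-10.8,0],255],[[0,0,-5.4],[-6.9,-10.8,0],255],[[0,0,-5.4],[-6.9,-10.8,0],255]]'

```text
clock: 2.1
tcp_pos: [0.5067, 0.1909, 0.3015]
orientation: [0.0, -0.117, 0.993, 0.0]
wrist_force: [-0.6, -1.0, -0.5]
finger_gap: -0.0004
grip_force: 0.0
```

Run:
```python
from h import *
im,d,c,P=look('wrist'); cv2.imwrite('pics/w1.png',im[...,::-1])
print(np.round(c['origin'],3))
m=((P[...,2]>.185)&(P[...,2]<.215)&(d>0)).astype(np.uint8)
k,l,s,ce=cv2.connectedComponentsWithStats(m)
for i in range(1,k):
    if s[i,4]>500:
        q=P[l==i]; print(s[i],np.median(q,0).round(4),cv2.minAreaRect(q[:,:2].astype(np.float32)*1000))
        w=(l==i)&(im.min(-1)>np.percentile(im[l==i].min(-1),99)*.75)
        if w.sum()>300:
            q=P[w]; print('flap',np.median(q[:,2]),cv2.minAreaRect(q[:,:2].astype(np.float32)*1000))
rel([.5087,.1882,.30],103.5); s=env.get_state(); print(s['clock'],s['wrist_force'])
```

```text
[0.428 0.172 0.443]
[ 327    0  132   61 4205] [0.3561 0.2615 0.1986] ((344.6836853027344, 249.69189453125), (77.7113265991211, 45.170806884765625), 72.67127990722656)
flap 0.19871619300096638 ((350.64996337890625, 259.3632507324219), (15.606884956359863, 34.667694091796875), 12.661011695861816)
[  183   145   138   151 16125] [0.5153 0.1858 0.1988] ((533.9744873046875, 193.9616241455078), (141.1018524169922, 110.32909393310547), 13.5844087600708)
flap 0.1988740933537577 ((537.0869750976562, 194.7653045654297), (115.03217315673828, 81.58940887451172), 13.535961151123047)
tcp [0.5068 0.1908 0.3015] shift cm [-0.13 -0.3   0.15]
turn deg [ 0.01  0.02 -0.02]
2.15 [-0.37364002  0.23083854  0.43871796]
```

View pics/w1.png

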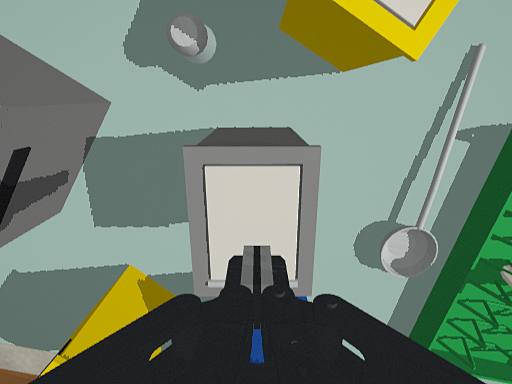

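The wrist view shows the narrow bin square under the fingers. Its flap spans columns 203–300 and rows 165–285, with the hinge bar at the bottom (far side). Its centre, height and yaw agree with the earlier views. I'll descend to just above the flap.

Emit:
carry_out --steps '[[[0,0,0],[-0.1,-0.2,1],255],[[0,0,0],[-0.1,-0.2,2.5],255],[[0,0,0],[-0.1,-0.2,4],255],[[0,0,0],[-0.1,-0.2,5.5],255],[[0,0,0],[-0.1,-0.2,7],255],[[0,0,0],[-0.1,-0.2,8],255],[[0,0,0],[-0.1,-0.2,8.5],255],[[0,0,0],[-0.1,-0.2,8.5],255]]'

```text
clock: 3.15
tcp_pos: [0.5086, 0.1884, 0.2161]
orientation: [-0.0, -0.117, 0.993, 0.0]
wrist_force: [0.8, -0.5, -0.2]
finger_gap: -0.0001
grip_force: 0.0
```

Next I press slowly, 4 mm per row, down to about z = 0.184.

Emit:
carry_out --steps '[[[0,0,0],[0,0,0.4],255],[[0,0,0],[0,0,0.8],255],[[0,0,0],[0,0,1.2],255],[[0,0,0],[0,0,1.6],255],[[0,0,0],[0,0,2.0],255],[[0,0,0],[0,0,2.4],255],[[0,0,0],[0,0,2.8],255],[[0,0,0],[0,0,3.2],255]]'

```text
clock: 4.15
tcp_pos: [0.5091, 0.1886, 0.1844]
orientation: [0.001, -0.117, 0.993, 0.0]
wrist_force: [1.7, 0.2, 2.5]
finger_gap: -0.0001
grip_force: 1.1
```

Run:
```python
from h import *
s=env.get_state(); print(s['wrist_force'],s['tcp_pos'])
```

```text
[1.65225925 0.20201844 2.49979682] [0.50910124 0.188563   0.1844026 ]
```

The 2.5 N of force fits an angle of about 0.2 rad. I'll go on to z ≈ 0.167 and hold.

Emit:
carry_out --steps '[[[0,0,0],[0,0,0.4],255],[[0,0,0],[0,0,0.8],255],[[0,0,0],[0,0,1.2],255],[[0,0,0],[0,0,1.5],255],[[0,0,0],[0,0,1.7],255],[[0,0,0],[0,0,1.7],255],[[0,0,0],[0,0,1.7],255],[[0,0,0],[0,0,1.7],255]]'

```text
clock: 5.15
tcp_pos: [0.5084, 0.1884, 0.1673]
orientation: [-0.0, -0.117, 0.993, 0.0]
wrist_force: [-0.6, 0.9, 3.3]
finger_gap: -0.0
grip_force: 1.6
```

Run:
```python
from h import *
im,d,c,P=look('wrist'); cv2.imwrite('pics/w2.png',im[...,::-1])
s=env.get_state(); print(s['wrist_force'],s['tcp_pos'])
a=np.radians(13.55);x=np.array([np.cos(a),np.sin(a)]);y=np.array([-x[1],x[0]])
Q=P[...,:2]-[.5335,.194]; u=Q@x; v=Q@y
m=(np.abs(v)<.034)&(np.abs(v)>.02)&(u<-.0)&(u>-.05)&(P[...,2]<.2)&(P[...,2]>.12)&(im.min(-1)>90)
print(m.sum()); p=np.polyfit(u[m],P[...,2][m],1); print('flap angle',np.arctan(p[0]))
```

```text
[-0.31801353  0.05835882  3.30916957] [0.50839725 0.18843385 0.16726068]
3385
flap angle 0.4174751603412404
```

View pics/w2.png

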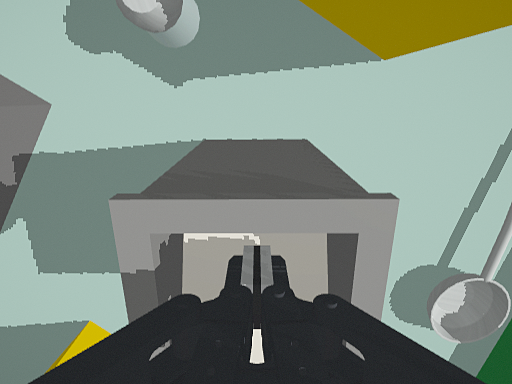

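The view shows the flap tilted into the bin, its free edge at row ~235 and the fingers on it around (257,250). The measured angle is about 0.42 rad. I'll hold for another second, then withdraw.

Emit:
carry_out --steps '[[[0,0,0],[0,0,0],255],[[0,0,0],[0,0,0],255],[[0,0,0],[0,0,0],255],[[0,0,0],[0,0,0],255],[[0,0,0],[0,0,0],255],[[0,0,0],[0,0,0],255],[[0,0,0],[0,0,0],255],[[0,0,0],[0,0,0],255]]'

```text
clock: 6.2
tcp_pos: [0.5085, 0.1884, 0.1672]
orientation: [-0.0, -0.117, 0.993, 0.0]
wrist_force: [-1.4, -0.1, 3.2]
finger_gap: -0.0
grip_force: 1.6
```

Emit:
carry_out --steps '[[[0,0,0],[0,0,-0.5],255],[[0,0,0],[0,0,-1],255],[[0,0,0],[0,0,-1.5],255],[[0,0,0],[0,0,-2],255],[[0,0,0],[0,0,-2.5],255],[[0,0,0],[0,0,-3],255],[[0,0,0],[0,0,-3.5],255],[[0,0,0],[0,0,-4.5],255]]'

```text
clock: 7.2
tcp_pos: [0.5085, 0.1884, 0.2124]
orientation: [-0.0, -0.117, 0.993, 0.0]
wrist_force: [0.1, 0.2, 0.1]
finger_gap: -0.0002
grip_force: 0.0
```

Emit:
carry_out --steps '[[[0,0,0],[0,0,-1],255],[[0,0,0],[0,0,-2.5],255],[[0,0,0],[0,0,-4],255],[[0,0,0],[0,0,-6],255],[[0,0,0],[0,0,-8],255],[[0,0,0],[0,0,-9],255],[[0,0,0],[0,0,-9],255],[[0,0,0],[0,0,-9],255]]'

```text
clock: 8.2
tcp_pos: [0.5083, 0.1884, 0.3016]
orientation: [-0.001, -0.117, 0.993, -0.0]
wrist_force: [1.2, -0.3, -0.7]
finger_gap: -0.0001
grip_force: 0.0
```

Run:
```python
from h import *
im,d,c,P=look('wrist')
s=env.get_state(); print(s['clock'],s['wrist_force'],s['tcp_pos'])
m=((P[...,2]>.185)&(P[...,2]<.215)&(d>0)).astype(np.uint8)
k,l,st,ce=cv2.connectedComponentsWithStats(m)
for i in range(1,k):
    if st[i,4]>5000: print(cv2.minAreaRect(P[l==i][:,:2].astype(np.float32)*1000))
a=np.radians(13.55);x=np.array([np.cos(a),np.sin(a)]);y=np.array([-x[1],x[0]])
Q=P[...,:2]-[.5335,.194]; u=Q@x; v=Q@y
m=(np.abs(v)<.034)&(u<0)&(u>-.05)&(np.abs(P[...,2]-.19)<.05)
print(m.sum(),'flap angle',np.arctan(np.polyfit(u[m],P[...,2][m],1)[0]),np.median(P[...,2][m]))
```

```text
8.25 [ 0.60956751  0.2315265  -0.491046  ] [0.50825126 0.18839892 0.30145515]
((533.8355102539062, 193.85061645507812), (140.66229248046875, 110.34496307373047), 13.562396049499512)
4575 flap angle 0.0013504786800361392 0.19885128947951275
```

The flap is shut and the bin hasn't moved.

```bash
python3 -c "
from workcell import env
print(env.hand_in())"
```

```text
the job is handed in; nothing more can be done
None
```

The narrow bin's flap is not sticking: I pressed it to about 0.42 rad with 3.3 N, held it for over a second, and it sprang fully shut with the bin unmoved; the job is handed in, but no verdict came back.

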